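Open the push-catch enclosure and switch it on

TASK

Press the larger enclosure's cover on the round mark near its free edge so that the push catch lets go and the cover springs ajar, then push the cover right over until it rests open by itself, and push the main switch toggle inside all the way over, away from the robot, to on. Leave the smaller enclosure shut and everything else on the bench where it is.

Things in the scene. Friction and masses are not known exactly. Their poses are not given: they have to be found in the camera images.
- wide: the larger of two grey wiring enclosures lying on their backs, fixed to the bench: 190 mm (own x) x 270 mm (own y) x 95 mm high, walls 6 mm, open-topped under a flush inset white cover. Origin: centre of its underside; own x points from its front side, towards the robot, to its hinge side
- wide_lid (a joint): angle of the larger enclosure's cover (254 mm wide, 165 mm from hinge to free edge, 8 mm thick with a 12 mm round lip at the free edge, 0.22 kg), rad: 0 shut and flush with the rim, negative pushed in (stop at -0.055), about 0.68 where the catch's spring leaves it ajar; past about 1.6 it falls back by itself to its stop at 1.92. The hinge moves freely; shut, it cannot be pulled up; once released it does not lock again
- wide_press (a point): where to press: centre of a 28 mm round mark on the larger cover's upper face, 30 mm in from its free edge, 85 mm to own +y of its middle; 95 mm above the bench when shut. Pushed in 3 to 4 mm here (4 to 6 N; solid stop at 7 mm) the push catch beneath lets go, and the cover follows the withdrawing finger up to ajar. The steel striker then hangs 30 mm below the cover at this corner
- wide_edge (a point): middle of the larger cover's free edge, 3 mm below its upper face; moves with the cover, 92 mm above the bench when shut, about 195 mm when ajar
- wide_hinge (a point): middle of the larger cover's hinge line, fixed to the enclosure, 78 mm from its centre along its own x, 92 mm above the bench; the line runs along the enclosure's own y and the free edge, nearest the robot, swings up and away from the robot
- spring_rod (a point): tip of the 12 mm thick spring rod that lifts the larger cover, inside near one end of the enclosure (own x -2, y 108 mm); 87 mm above the bench when the cover is shut, 149 mm once it is ajar or open
- main_switch (a joint): toggle of the main switch inside the larger enclosure, rad: 0 off (leaning to the enclosure's front, 0.5 rad from upright), 1.0 on (leaning to the hinge side); stays where it is left, about 1 N at its tip moves it
- switch_tip (a point): middle of the end of that black toggle (20 mm wide along the enclosure's own y, 7 mm thick, reaching 34 mm from its pivot), about 69 mm above the bench when off; it moves 33 mm along the enclosure's own x to on. The pivot is at own x -2, y -55, z 39 mm of the enclosure
- modules: row of white switchgear modules on a rail in the larger enclosure: under the toggle a block 70 mm (own x) x 54 mm with its top 38 mm above the bench, beside it (from own y -4 to 68 mm) four blank modules with tops 36 mm above the bench. Origin: on the enclosure's floor, 2 mm before its centre, 6 mm above the bench
- narrow: the smaller enclosure, of the same make, 190 x 170 x 95 mm, same frame; to be left shut
- narrow_lid (a joint): angle of the smaller enclosure's cover, rad: 0 shut; it has the same push catch
- tape_roll: roll of black tape 90 mm across, 19 mm thick, lying on the narrow enclosure's cover (bystander); origin: centre of its underside
- screwdriver: screwdriver 160 mm long lying in front of the enclosures (bystander)
- wrench: spanner 150 mm long lying on the bench (bystander)
- mug: white mug 82 mm across, 92 mm tall (bystander); origin: centre of its underside
- carton: cardboard carton 120 x 80 x 70 mm (bystander); origin: centre of its underside
- spray_can: bare metal can 58 mm across, 160 mm tall (bystander); origin: centre of its underside
- coupler: grey conduit coupler, upright tube 52 mm across, 70 mm tall (bystander)
- screw_jar: clear jar 68 mm across, 75 mm tall, behind the enclosures (bystander)

How it is judged:
By the outcome, as a careful person would: the job done as asked, in the order asked, and still so for the second after the job is handed in, with the robot touching nothing.
It also fails if it takes over 56 s, if anything falls off the work surface, if the arm or the gripper's body presses on something with over 40 N, if the wrist force passes 120 N, or if a joint passes its speed limit or range.

ROBOT

A 7-joint arm with a two-finger parallel gripper is mounted at the origin on the work surface. World frame = base frame: x ahead of the robot, y to its left, z up, the work surface at z = 0. Lengths are in m, angles in degrees, forces in N, time in s.
With the tool pointing down it reaches from about 0.425 to 0.875 m from the base axis. Payload 4.7 kg.
Tool frame: the origin (TCP) lies on the front face of the gripper's body, between the roots of the fingers; the fingertips stand 70 mm ahead of it and the grasp point (between the pads) lies 51 mm ahead of it; z points along the fingers, y is the direction in which the jaws open and shut (so a half turn about z gives the same grasp; the last joint's range is limited). The gripper opens to 87 mm and grips with 3 to 60 N. Pads are 19 mm wide; open, the fingers measure 117 mm over their backs; the gripper's body (75 mm by 190 mm) begins 51 mm behind the grasp point.
Start: joints at [-72.302, 18.392, -4.016, 83.108, 1.295, 78.541, -3.26], TCP at [0.189, 0.622, 0.292] pointing down, gripper open.
Joint ranges: [-163.93, 163.93], [-17.29, 119.83], [-79.2, 71.16], [3.27, 140.29], [-89.18, 269.18], [5.43, 117.66], [-154.24, 154.24]. Speed limits (degrees/s): [147.25, 147.25, 180, 180, 180, 180, 180].

INTERFACE

Orientations are given as [roll, pitch, yaw] about the fixed x, y, z axes, in that order (R = Rz(yaw) Ry(pitch) Rx(roll)).
In Python, from cell import env gives the robot as it stands.
- The arm moves only by the tool drive_tool, never from a script. Its argument "commands" is a list of rows, each a list of 7 numbers: the shift along the tool's x, y, z in cm, then the turn, a rotation vector about the tool's x, y, z in degrees, then the opening, from 0 (shut) to 1 (fully open). In form: [[tx, ty, tz, rx, ry, rz, hand], ...]. A call has 1 to 20 rows; each row shifts and turns the commanded pose from where the row before left it, along the tool's axes as they then stand; what a row does not reach is not made up. A row lasts 1/12 s, in which the tool goes at most 41.7 mm and 7.16 degrees, less where a joint would pass 70% of its speed; a pose out of reach is approached as far as the arm can. A call is refused whole if a number of a shift passes 4.17 or a number of a turn 7.16, either way. A call with a gripper value outside its range is refused whole. The fingers move at their own pace and stop on an object; "force" is the grip in N (left out, the last holds). Time passes only in rows, so rows that do not move let the fingers close. It gives the time, the measured TCP pose, the force and the opening at its end, in the units of the state.
- env.get_obs(): the state, without advancing time (a new reading comes with each control period).
- env.read_camera(name): name is "side" or "top" or "wrist"; returns a dict with "img" (400x640x3 uint8, blue, green, red), "mtx" (3x3 intrinsics, pixels), "k1" (the pictures are not rectified: a ray, as slopes to the right and down, at radius r is drawn at 1 + k1 r^2 times it, then the intrinsics apply), "pose" (4x4, takes a point from camera to world coordinates). Camera axes: x right, y down, z forward; pixel columns grow to the right and rows downward; lengths in m; the calibration is good to about 2 mm. A picture is of the moment at which its call begins. There is no depth.
- env.sign_off(): hands the job in, once; it reports no verdict.
The state is a dict: "time_s": time; "qpos": joint angles; "joint_velocities": joint speeds; "effort": joint torques, N m; "tool_pos": TCP position; "tool_rot": TCP orientation; "force": force on the tool from outside, world axes, zero at the start; "wrist_torque": the same for the moment, N m; "grip_width": finger opening in m.
Only numpy, scipy, OpenCV 4.12 (cv2) and the standard library are available. Lean on these libraries where they do the work, as an engineer would, in place of code of your own. Each camera call takes 0.05 s, during which the arm holds its last target.

## Working session

There is one attempt and no reset: what is moved stays moved. The work goes in short steps, Python scripts to look and compute and a tool call to move; the robot and the scene stay as the last step left them, time stands still between calls to the robot, and variables do not carry over. Pictures are saved under pics/ and viewed, and the job is handed in when it is done.

Besides the shell and the picture viewer there is one more tool, called after "Call:" as name(argument=value, ...), one argument or row to a line, values as JSON. drive_tool: Moves the arm, as the interface text tells. Its arguments: {"type":"object","properties":{"commands":{"type":"array"},"force":{"type":"number"}},"required":["commands"]}

```bash
ls; mkdir -p pics; python3 - <<'E'
from cell import env
import cv2
o=env.get_obs(); print(o)
for n in("side","top","wrist"):
    c=env.read_camera(n); cv2.imwrite(f"pics/{n}0.png",c["img"]); print(n,c["mtx"].tolist(),c["k1"],c["pose"].round(4).tolist())
E
```

```text
pics
{'time_s': 0.0, 'qpos': array([-72.30265752,  18.43950518,  -4.0142366 ,  83.17709233,
         1.29510736,  78.54126643,  -3.26061279]), 'joint_velocities': array([-0.09372881, -0.01818862, -0.02153869, -0.09233542, -0.04830635,
       -0.12183505,  0.06135062]), 'effort': array([-4.44802390e-04, -4.91278338e+01, -4.04314790e-01, -3.12533605e+01,
       -6.39710831e-02,  4.37267090e-02,  1.83898655e-04]), 'tool_pos': array([0.18877105, 0.6215268 , 0.29113698]), 'tool_rot': array([-1.79887384e+02,  6.41460883e-03,  1.63110642e+02]), 'force': array([-1.12028363,  0.58533228,  0.45548281]), 'wrist_torque': array([ 0.01130793,  0.01642537, -0.0148    ]), 'grip_width': 0.08717033254255988}
side [[453.66086560581954, 0.0, 321.908452082081], [0.0, 453.66086560581954, 196.07960335947718], [0.0, 0.0, 1.0]] -0.03423467907533907 [[0.9976, -0.0317, 0.0618, 0.4992], [-0.0684, -0.6033, 0.7946, -1.0432], [0.0121, -0.7969, -0.604, 0.8599], [0.0, 0.0, 0.0, 1.0]]
top [[390.43624570361925, 0.0, 324.39290840763624], [0.0, 390.43624570361925, 197.71207245619232], [0.0, 0.0, 1.0]] -0.030316277127428185 [[0.0048, -0.9923, 0.124, 0.4613], [-1.0, -0.0042, 0.0051, -0.0167], [-0.0046, -0.124, -0.9923, 1.1684], [0.0, 0.0, 0.0, 1.0]]
wrist [[330.3629005565378, 0.0, 325.6358719592375], [0.0, 330.3629005565378, 205.33702430796953], [0.0, 0.0, 1.0]] 0.0006926025207036254 [[0.2909, 0.92, 0.2625, 0.116], [0.9567, -0.2796, -0.0805, 0.6436], [-0.0007, 0.2746, -0.9616, 0.3837], [0.0, 0.0, 0.0, 1.0]]
```

View pics/top0.png

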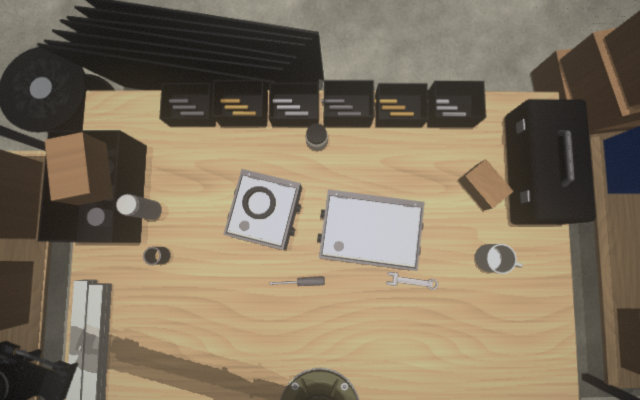

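View pics/side0.png

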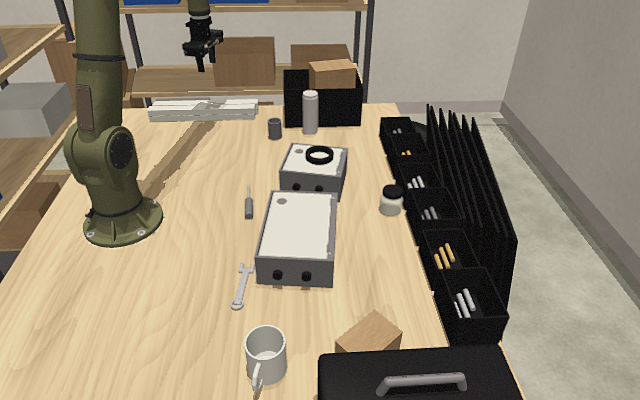

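The top view shows the large enclosure at about (320–424, 190–268) with its mark at (339,246). The small enclosure, with the tape on it, is at (226–300, 170–250). The side view shows the large one's mark at (282,201).

```bash
cat > h.py <<'E'
from cell import env
import cv2, numpy as np
def ray(c,u,v):
    k=c["k1"]; p=cv2.undistortPoints(np.array([[[u,v]]],float),c["mtx"],np.array([k,0,0,0.]))[0,0]
    return c["pose"][:3,3], c["pose"][:3,:3]@np.array([p[0],p[1],1])
def onz(c,u,v,z):
    o,d=ray(c,u,v); return o+d*(z-o[2])/d[2]
def two(c1,p1,c2,p2):
    o1,d1=ray(c1,*p1);o2,d2=ray(c2,*p2)
    s=np.linalg.lstsq(np.c_[d1,-d2],o2-o1,rcond=None)[0]
    a=o1+s[0]*d1;b=o2+s[1]*d2
    return (a+b)/2,np.linalg.norm(a-b)
def proj(c,P):
    T=np.linalg.inv(c["pose"]); q=T[:3,:3]@np.array(P)+T[:3,3]; s=q[:2]/q[2]; s=s*(1+c["k1"]*(s@s)); return c["mtx"][:2,:2]@s+c["mtx"][:2,2]
E
python3 - <<'E'
from h import *
C={n:env.read_camera(n) for n in("top","side")}
P={}
for n,box,mk in(("top",(300,430,180,275),(339,246)),("side",(250,345,185,290),(282,201))):
    c=C[n];g=c["img"].astype(int)
    x0,x1,y0,y1=box
    print(n,"cover",g[225 if n=="top" else 240,370 if n=="top" else 300],"mark",g[mk[1],mk[0]])
    m=(g.min(2)>170)&(g.max(2)-g.min(2)<40); m=m.astype(np.uint8)
    M=np.zeros_like(m);M[y0:y1,x0:x1]=m[y0:y1,x0:x1]
    cs,_=cv2.findContours(M,cv2.RETR_EXTERNAL,cv2.CHAIN_APPROX_NONE);k=max(cs,key=cv2.contourArea)
    und=np.array([onz(c,*p,0.095)[:2] for p in k[:,0].astype(float)],np.float32)
    (cx,cy),(w,h),a=cv2.minAreaRect(und); print("cover centre",cx,cy,w,h,a); print(cv2.boxPoints(((cx,cy),(w,h),a)).round(4).tolist())
    # mark
    u,v=mk;sub=g[v-9:v+10,u-9:u+10].sum(2);mm=sub<0.5*(sub.max()+sub[9,9])
    nl,lab,st,ce=cv2.connectedComponentsWithStats(mm.astype(np.uint8));l=lab[9,9];p=ce[l]+[u-9,v-9];print("mark px",p,st[l],onz(c,*p,0.095));P[n]=p
print(two(C["top"],P["top"],C["side"],P["side"]))
E
```

```text
top cover [210 203 201] mark [146 148 154]
cover centre 0.5055220723152161 -0.1412430703639984 0.2522546350955963 0.16155196726322174 82.6873779296875
[[0.4092999994754791, -0.25609999895095825], [0.569599986076355, -0.2766000032424927], [0.6017000079154968, -0.026399999856948853], [0.4415000081062317, -0.005900000222027302]]
mark px [338.46341463 245.69512195] [ 4  4 10 10 82] [ 0.46359517 -0.0502182   0.095     ]
side cover [211 225 229] mark [131 133 137]
cover centre 0.5069174766540527 -0.14446701109409332 0.2555181086063385 0.1639360636472702 82.74767303466797
[[0.40950000286102295, -0.26089999079704285], [0.5720999836921692, -0.2815999984741211], [0.6043999791145325, -0.02810000069439411], [0.4417000114917755, -0.007400000002235174]]
mark px [281.33333333 200.6875    ] [ 4  6 10  6 48] [ 0.4646127  -0.05209327  0.095     ]
(array([ 0.46407292, -0.05024615,  0.09356093]), np.float64(0.0009498906759160471))
```

Call:
drive_tool(
  commands=[
    [0,0,0,0,0,-4.8,0],
    [0,0,0,0,0,-4.8,0],
    [-2.4,-2.2,0,0,0,0,0],
    [-2.4,-2.2,0,0,0,0,0],
    [-2.4,-2.2,0,0,0,0,0],
    [-2.4,-2.2,0,0,0,0,0],
    [-2.4,-2.2,0,0,0,0,0],
    [-2.4,-2.2,0,0,0,0,0],
    [-2.4,-2.2,0,0,0,0,0],
    [-2.4,-2.2,0,0,0,0,0],
    [-2.4,-2.2,0,0,0,0,0],
    [-2.4,-2.2,0,0,0,0,0],
    [-2.4,-2.2,0,0,0,0,0],
    [-2.4,-2.2,0,0,0,0,0],
    [-2.4,-2.2,0,0,0,0,0],
    [-2.4,-2.2,0,0,0,0,0],
    [-2.4,-2.2,0,0,0,0,0],
  ],
  force=20,
)

```text
time_s: 1.67
tool_pos: [0.5049, 0.2476, 0.2924]
tool_rot: [180.0, 0.0, 172.7]
force: [0.2, 1.0, -0.5]
grip_width: 0.0006
```

Call:
drive_tool(
  commands=[
    [0,-3,0,0,0,0,0],
    [0,-3,0,0,0,0,0],
    [0,-3,0,0,0,0,0],
    [0,-3,0,0,0,0,0],
    [0,-3,0,0,0,0,0],
    [0,-3,0,0,0,0,0],
    [0,-3,0,0,0,0,0],
    [0,-3,0,0,0,0,0],
    [0,-3,0,0,0,0,0],
    [0,-3,0,0,0,0,0],
    [0,0,0,0,0,0,0],
    [0,0,0,0,0,0,0],
  ],
)

```text
time_s: 2.67
tool_pos: [0.4657, -0.0504, 0.2925]
tool_rot: [180.0, 0.0, 172.5]
force: [0.1, 1.0, 0.5]
grip_width: 0.0007
```

```bash
cat >> h.py <<'E'
E0=np.array([.5105,-.1434]);ox=np.array([.9919,-.1272]);oy=np.array([.1272,.9919])
def own(p): d=np.array(p[:2])-E0; return np.array([d@ox,d@oy,p[2]])*1000
def st():
    o=env.get_obs(); print("t",o["time_s"],"own TCP mm",own(o["tool_pos"]).round(1),"rot",o["tool_rot"].round(2),"F",o["force"].round(2),"grip",round(o["grip_width"],4)); return o
E
python3 -c "
from h import *
print(st()['qpos'])"
```

```text
t 2.6667 own TCP mm [-56.2  86.5 292.5] rot [1.7995e+02 3.0000e-02 1.7247e+02] F [0.13 1.04 0.53] grip 0.0007
[-26.43974065  -5.36924796  27.88378247 108.66552648   2.53795755
  76.05919816  83.19974999]
```

Call:
drive_tool(
  commands=[
    [0,0,3,0,0,0,0],
    [0,0,3,0,0,0,0],
    [0,0,3,0,0,0,0],
    [0,0,2,0,0,0,0],
    [0,0,0.8,0,0,0,0],
    [0,0,0,0,0,0,0],
    [0,0,0,0,0,0,0],
  ],
)

```text
time_s: 3.25
tool_pos: [0.4666, -0.0479, 0.1748]
tool_rot: [180.0, 0.0, 172.8]
force: [0.2, -0.2, 0.9]
grip_width: 0.0003
```

```bash
python3 -c "
from h import *
st()
for n in('side','wrist'):
    c=env.read_camera(n); im=c['img']
    if n=='side': im=cv2.resize(im[130:300,200:400],None,fx=3,fy=3)
    cv2.imwrite(f'pics/{n}1.png',im)"
```

```text
t 3.25 own TCP mm [-55.7  89.1 174.8] rot [1.8000e+02 2.0000e-02 1.7278e+02] F [ 0.21 -0.19  0.92] grip 0.0003
```

View pics/side1.png

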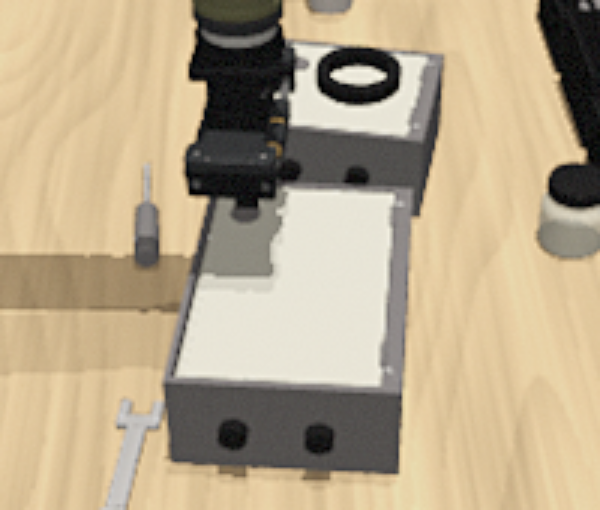

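View pics/wrist1.png

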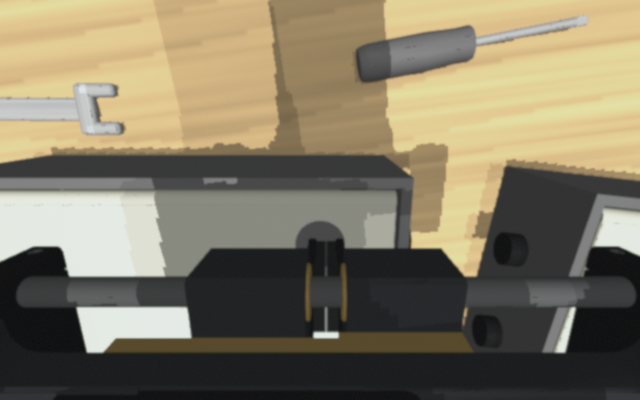

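The fingers sit over the mark: in the wrist view the mark is at (320,238) and the fingers are at (326,245). They are about 3–4 mm too far to +y. I'll correct that and press in small steps.

Call:
drive_tool(
  commands=[
    [0,-0.35,0.4,0,0,0,0],
    [0,0,0.3,0,0,0,0],
    [0,0,0.2,0,0,0,0],
    [0,0,0.1,0,0,0,0],
    [0,0,0,0,0,0,0],
    [0,0,0,0,0,0,0],
  ],
)

```text
time_s: 3.85
tool_pos: [0.4658, -0.0523, 0.1647]
tool_rot: [-180.0, 0.0, 172.7]
force: [-1.4, -0.7, 4.2]
grip_width: 0.0009
```

Call:
drive_tool(
  commands=[
    [0,0,0.1,0,0,0,0],
    [0,0,0.1,0,0,0,0],
    [0,0,0,0,0,0,0],
  ],
)

```text
time_s: 4.1
tool_pos: [0.4657, -0.0523, 0.1625]
tool_rot: [-180.0, 0.0, 172.7]
force: [-0.7, -1.4, 4.3]
grip_width: 0.0007
```

Call:
drive_tool(
  commands=[
    [0,0,0.1,0,0,0,0],
    [0,0,0.1,0,0,0,0],
    [0,0,0,0,0,0,0],
  ],
)

```text
time_s: 4.35
tool_pos: [0.4658, -0.0522, 0.1603]
tool_rot: [-180.0, 0.0, 172.7]
force: [-1.3, -0.7, 4.4]
grip_width: 0.0006
```

Call:
drive_tool(
  commands=[
    [0,0,0.05,0,0,0,0],
    [0,0,0,0,0,0,0],
    [0,0,-0.3,0,0,0,0],
    [0,0,-0.6,0,0,0,0],
    [0,0,-1,0,0,0,0],
    [0,0,-1,0,0,0,0],
    [0,0,-1,0,0,0,0],
    [0,0,-1,0,0,0,0],
    [0,0,-1,0,0,0,0],
    [0,0,-1,0,0,0,0],
    [0,0,-1,0,0,0,0],
    [0,0,-1,0,0,0,0],
    [0,0,-1,0,0,0,0],
    [0,0,-1,0,0,0,0],
    [0,0,-2,0,0,0,0],
    [0,0,0,0,0,0,0],
  ],
)

```text
time_s: 5.68
tool_pos: [0.4665, -0.0522, 0.2918]
tool_rot: [179.9, 0.2, 172.7]
force: [0.8, -0.2, 0.9]
grip_width: 0.0007
```

```bash
python3 -c "
from h import *
st()
for n in('side','wrist'):
    c=env.read_camera(n); im=c['img']
    if n=='side': im=cv2.resize(im[130:300,200:400],None,fx=3,fy=3)
    cv2.imwrite(f'pics/{n}2.png',im)"
```

```text
t 5.6833 own TCP mm [-55.2  84.9 291.8] rot [179.94   0.2  172.71] F [ 0.83 -0.16  0.92] grip 0.0007
```

View pics/side2.png

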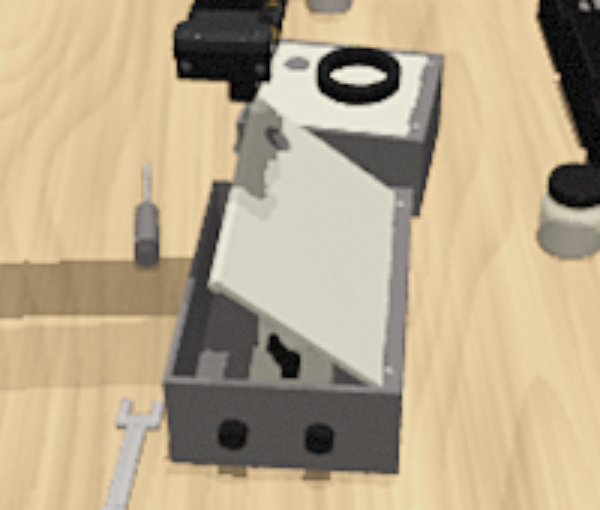

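The cover is ajar: its free edge runs from (265,100) to (215,285) in the cropped view, with the toggle visible below at (283,350). Next I move in front of the edge at own y ≈ -55, lower the tool and push.

Call:
drive_tool(
  commands=[
    [1.2,0,0,0,0,0,0],
    [1.2,-2,0,0,0,0,0],
    [1.1,-3,0,0,0,0,0],
    [0,-3,0,0,0,0,0],
    [0,-3,0,0,0,0,0],
    [0,-2,0,0,0,0,0],
    [0,-1,0,0,0,0,0],
    [0,0,1.5,0,0,0,0],
    [0,0,2,0,0,0,0],
    [0,0,1.5,0,0,0,0],
    [0,0,0.7,0,0,0,0],
    [0,0,0,0,0,0,0],
    [0,0,0,0,0,0,0],
  ],
)

```text
time_s: 6.87
tool_pos: [0.4131, -0.186, 0.2316]
tool_rot: [-180.0, -0.1, 172.8]
force: [-0.6, 0.4, -0.5]
grip_width: 0.0008
```

```bash
python3 -c "
from h import *
st()
for n in('side',):
    c=env.read_camera(n); im=c['img']
    if n=='side': im=cv2.resize(im[130:300,200:400],None,fx=3,fy=3)
    cv2.imwrite(f'pics/{n}3.png',im)"
```

```text
t 6.8667 own TCP mm [-91.2 -54.6 231.6] rot [-1.8000e+02 -7.0000e-02  1.7275e+02] F [-0.64  0.45 -0.49] grip 0.0008
```

View pics/side3.png

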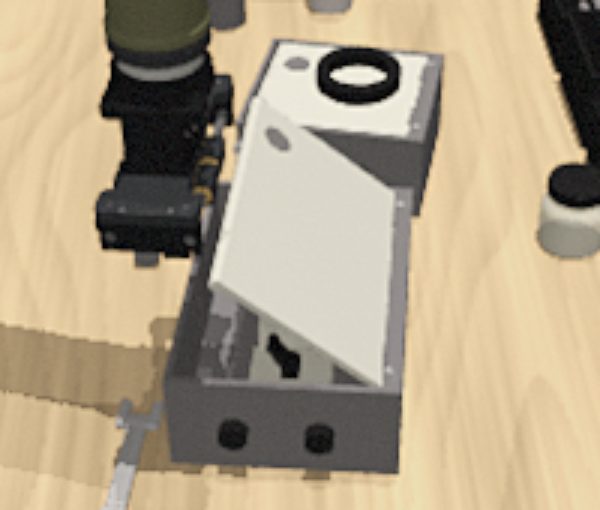

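Call:
drive_tool(
  commands=[
    [-0.9,0,-0.33,0,0,0,0],
    [-0.9,0,-0.33,0,0,0,0],
    [-0.9,0,-0.33,0,0,0,0],
    [-0.9,0,-0.33,0,0,0,0],
    [-0.9,0,-0.33,0,0,0,0],
    [-0.9,0,-0.33,0,0,0,0],
    [-0.9,0,-0.33,0,0,0,0],
    [-0.9,0,-0.33,0,0,0,0],
    [-0.9,0,-0.33,0,0,0,0],
    [-0.9,0,-0.33,0,0,0,0],
    [-0.9,0,-0.33,0,0,0,0],
    [-0.9,0,-0.33,0,0,0,0],
    [-0.9,0,-0.33,0,0,0,0],
  ],
)

```text
time_s: 8.0
tool_pos: [0.5302, -0.2014, 0.2749]
tool_rot: [180.0, 0.0, 172.7]
force: [-1.2, 0.4, -0.4]
grip_width: 0.0006
```

```bash
python3 -c "
from h import *
st()
for n in('side',):
    c=env.read_camera(n); im=c['img']
    if n=='side': im=cv2.resize(im[130:300,200:400],None,fx=3,fy=3)
    cv2.imwrite(f'pics/{n}4.png',im)"
```

```text
t 8.0 own TCP mm [ 26.9 -55.  274.9] rot [1.8000e+02 2.0000e-02 1.7272e+02] F [-1.23  0.42 -0.38] grip 0.0006
```

View pics/side4.png

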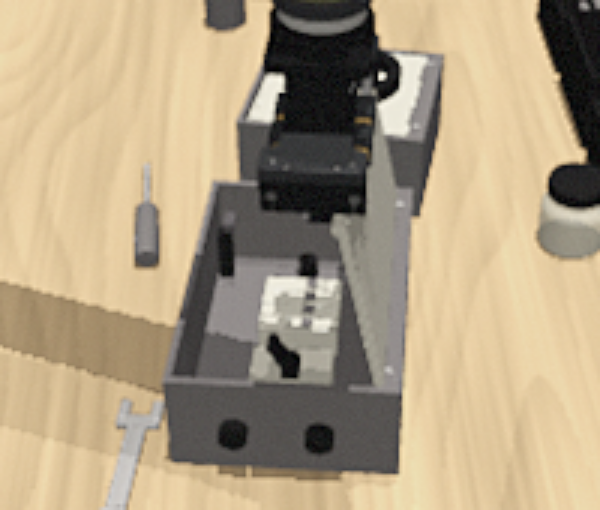

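Call:
drive_tool(
  commands=[
    [-0.8,0,-0.3,0,0,0,0],
    [-0.8,0,-0.3,0,0,0,0],
    [-0.8,0,-0.3,0,0,0,0],
    [-0.8,0,-0.3,0,0,0,0],
    [-0.8,0,-0.3,0,0,0,0],
    [-0.8,0,-0.3,0,0,0,0],
    [-0.8,0,-0.2,0,0,0,0],
    [-0.8,0,0,0,0,0,0],
    [0,0,0,0,0,0,0],
    [0,0,0,0,0,0,0],
    [0,0,0,0,0,0,0],
    [0,0,0,0,0,0,0],
  ],
)

```text
time_s: 9.05
tool_pos: [0.5922, -0.2096, 0.2945]
tool_rot: [180.0, -0.0, 172.7]
force: [-0.4, 1.0, -0.4]
grip_width: 0.0007
```

```bash
python3 -c "
from h import *
st()
for n in('side',):
    c=env.read_camera(n); im=c['img']
    if n=='side': im=cv2.resize(im[130:300,200:400],None,fx=3,fy=3)
    cv2.imwrite(f'pics/{n}5.png',im)"
```

```text
t 9.05 own TCP mm [ 89.4 -55.3 294.5] rot [ 1.7998e+02 -3.0000e-02  1.7269e+02] F [-0.45  1.01 -0.42] grip 0.0007
```

View pics/side5.png

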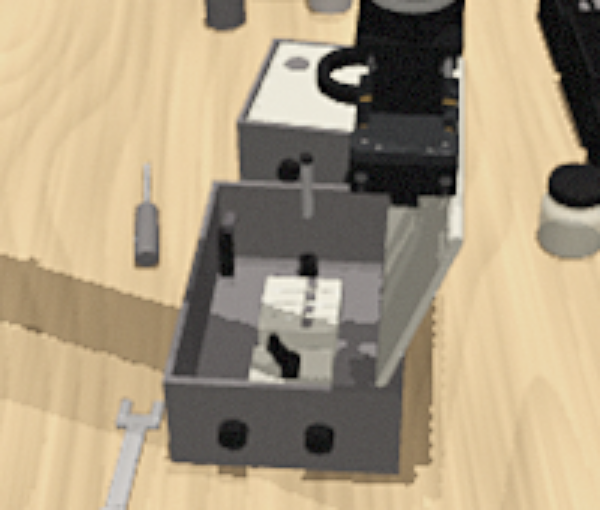

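The cover is past vertical and resting back, and the spring rod is standing at (307,185). I'll retreat and check the cover and toggle from a clear view.

Call:
drive_tool(
  commands=[
    [1,0,0,0,0,0,0],
    [2.5,0,0,0,0,0,0],
    [3,0,0,0,0,0,0],
    [3,0,0,0,0,0,0],
    [2.5,0,0,0,0,0,0],
    [2.0,0,0,0,0,0,0],
    [0,0,0,0,0,0,0],
    [0,0,0,0,0,0,0],
  ],
)

```text
time_s: 9.77
tool_pos: [0.4532, -0.1916, 0.2951]
tool_rot: [179.9, 0.1, 172.7]
force: [-0.3, 0.3, 0.6]
grip_width: 0.0004
```

```bash
python3 -c "
from h import *
st()
for n in('side','wrist'):
    c=env.read_camera(n); im=c['img']
    if n=='side':
        im=cv2.resize(im[130:300,200:400],None,fx=3,fy=3)
        for k,P in dict(tipoff=(-18.3,-55,69),tipon=(14.3,-55,69),hinge=(78,-127,92),hinge2=(78,127,92),edge=(78+165*.342,-127,92+155)).items():
            w=E0+ox*P[0]/1e3+oy*P[1]/1e3; print(k,(proj(c,[*w,P[2]/1e3])-[200,130])*3)
    cv2.imwrite(f'pics/{n}6.png',im)"
```

```text
t 9.7667 own TCP mm [-50.7 -55.1 295.1] rot [1.7987e+02 1.1000e-01 1.7271e+02] F [-0.3   0.28  0.57] grip 0.0004
tipoff [269.47125724 339.34489884]
tipon [307.88098479 341.26505507]
hinge [379.33165665 386.36921343]
hinge2 [393.15765112 193.6704866 ]
edge [461.52880283 236.82239989]
```

View pics/side6.png

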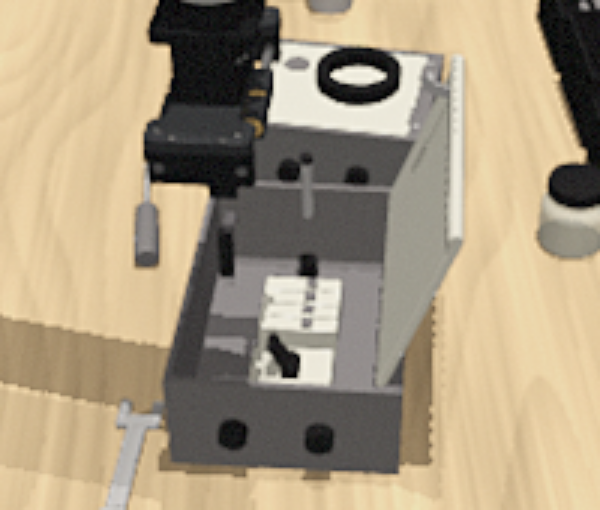

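View pics/wrist6.png

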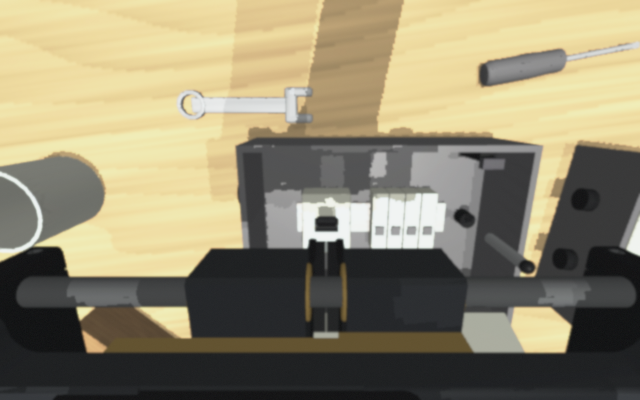

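The cover lies at its stop: its edge corner is at (460,240) against a predicted (461,237) for 1.92 rad. The toggle tip is at (272,342) against a predicted (269,339), so it is off and in line with the finger. I'll descend in front of it.

Call:
drive_tool(
  commands=[
    [0.4,0,2,0,0,0,0],
    [0,0,3,0,0,0,0],
    [0,0,3,0,0,0,0],
    [0,0,3,0,0,0,0],
    [0,0,2.5,0,0,0,0],
    [0,0,1.5,0,0,0,0],
    [0,0,1.2,0,0,0,0],
    [0,0,0.8,0,0,0,0],
    [0,0,0,0,0,0,0],
    [0,0,0,0,0,0,0],
  ],
)

```text
time_s: 10.7
tool_pos: [0.4502, -0.1914, 0.1245]
tool_rot: [-179.9, -0.0, 172.7]
force: [0.1, 1.0, 0.4]
grip_width: 0.0006
```

```bash
python3 -c "
from h import *
st()
for n in('side','wrist'):
    c=env.read_camera(n); im=c['img']
    if n=='side':
        im=cv2.resize(im[130:300,200:400],None,fx=3,fy=3)
    cv2.imwrite(f'pics/{n}7.png',im)"
```

```text
t 10.7 own TCP mm [-53.7 -55.3 124.5] rot [-1.7995e+02 -4.0000e-02  1.7271e+02] F [0.1  0.99 0.42] grip 0.0006
```

View pics/side7.png

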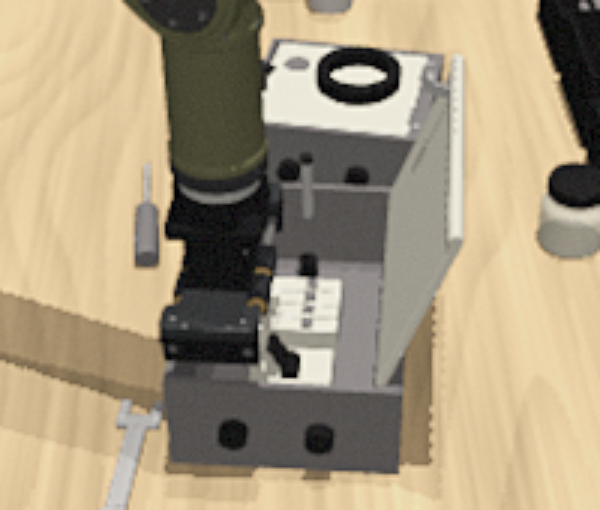

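Call:
drive_tool(
  commands=[
    [-0.6,0,0,0,0,0,0],
    [-0.6,0,0,0,0,0,0],
    [-0.6,0,0,0,0,0,0],
    [-0.6,0,0,0,0,0,0],
    [-0.6,0,0,0,0,0,0],
    [-0.6,0,0,0,0,0,0],
    [-0.5,0,0,0,0,0,0],
    [-0.5,0,0,0,0,0,0],
    [0,0,0,0,0,0,0],
  ],
)

```text
time_s: 11.55
tool_pos: [0.4949, -0.197, 0.124]
tool_rot: [-180.0, -0.2, 172.7]
force: [-4.6, 0.8, 3.6]
grip_width: 0.0004
```

Call:
drive_tool(
  commands=[
    [-0.1,0,0,0,0,0,0],
    [-0.1,0,0,0,0,0,0],
    [0,0,0,0,0,0,0],
  ],
)

```text
time_s: 11.8
tool_pos: [0.4953, -0.1971, 0.1239]
tool_rot: [179.9, -0.3, 172.7]
force: [-8.1, 2.0, 5.2]
grip_width: 0.0001
```

Call:
drive_tool(
  commands=[
    [-0.1,0,0,0,0,0,0],
    [-0.1,0,0,0,0,0,0],
    [0,0,0,0,0,0,0],
  ],
)

```text
time_s: 12.05
tool_pos: [0.4958, -0.1973, 0.1238]
tool_rot: [179.9, -0.5, 172.7]
force: [-12.2, 3.0, 9.6]
grip_width: 0.0001
```

The push force climbs with almost no travel, so the toggle is at its stop. I'll back off, lift and check.

Call:
drive_tool(
  commands=[
    [0.4,0,0,0,0,0,0],
    [1,0,0,0,0,0,0],
    [1.5,0,0,0,0,0,0],
    [1.5,0,0,0,0,0,0],
    [0,0,-1.5,0,0,0,0],
    [0,0,-3,0,0,0,0],
    [0,0,-3,0,0,0,0],
    [0,0,-3,0,0,0,0],
    [0,0,-3,0,0,0,0],
    [0,0,-3,0,0,0,0],
    [0,0,-2,0,0,0,0],
    [0,0,0,0,0,0,0],
    [0,0,0,0,0,0,0],
  ],
)

```text
time_s: 13.13
tool_pos: [0.4566, -0.1922, 0.3108]
tool_rot: [180.0, 0.2, 172.7]
force: [-0.3, 0.0, -0.2]
grip_width: 0.0003
```

```bash
python3 -c "
from h import *
st()
for n in('side','wrist','top'):
    c=env.read_camera(n); im=c['img']
    if n=='side':
        im=cv2.resize(im[130:300,200:400],None,fx=3,fy=3)
    cv2.imwrite(f'pics/{n}8.png',im)"
```

```text
t 13.1333 own TCP mm [-47.3 -55.3 310.8] rot [179.96   0.25 172.72] F [-0.32  0.01 -0.15] grip 0.0003
```

View pics/side8.png

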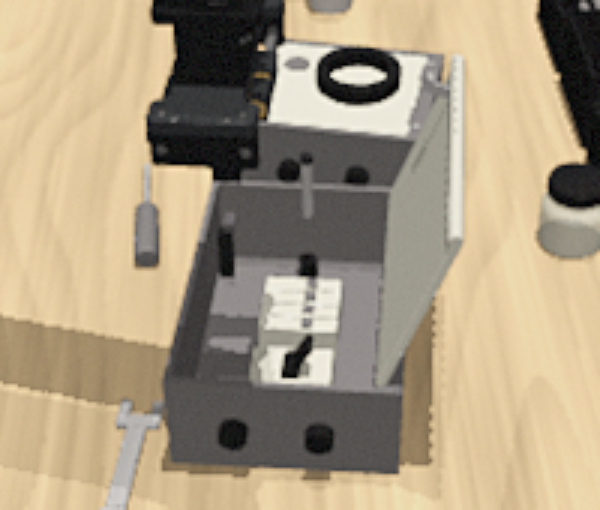

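View pics/wrist8.png

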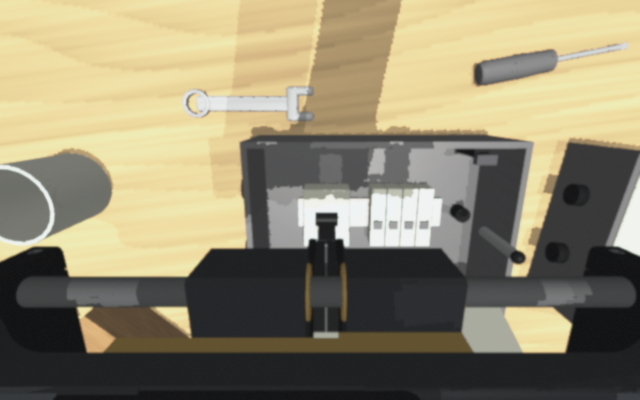

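View pics/top8.png

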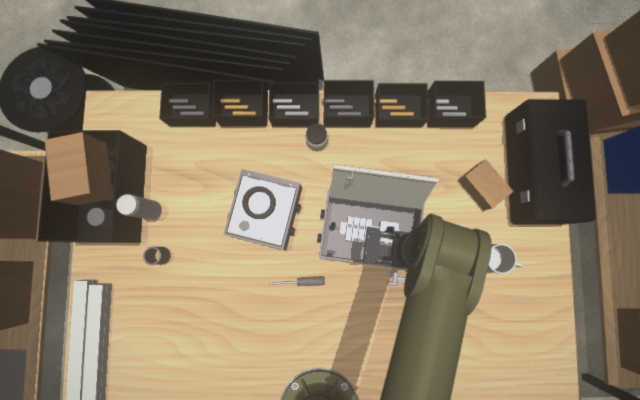

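The toggle tip is now at (306,340), against a predicted (308,341) for on, and the cover is still open. In the top view the arm partly hides the mug, so I'll compare the whole side view with the first picture before handing in.

```bash
python3 -c "
from h import *
c=env.read_camera('side')['img']; a=cv2.imread('pics/side0.png')
d=cv2.absdiff(a,c).max(2)
for n,(x0,x1,y0,y1) in dict(mug=(240,292,322,385),carton=(332,405,310,350),wrench=(229,256,262,308),driver=(242,255,183,220),jar=(378,405,183,217),can=(300,320,88,136),coupler=(266,283,117,140),tape=(304,335,145,165)).items(): print(n,(d[y0:y1,x0:x1]>45).mean().round(3))
cv2.imwrite('pics/side9.png',c)"
```

```text
mug 0.0
carton 0.0
wrench 0.088
driver 0.031
jar 0.0
can 0.0
coupler 0.744
tape 0.0
```

View pics/side9.png

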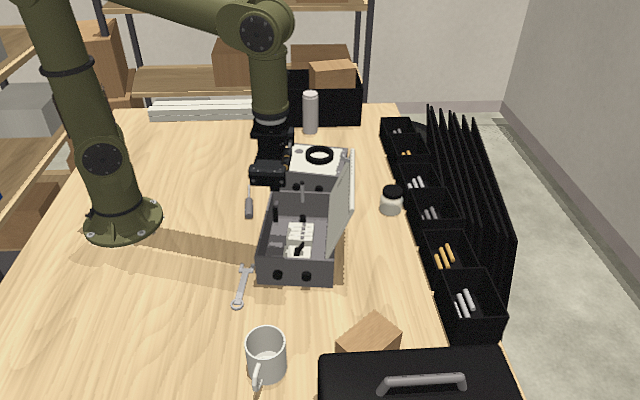

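The bystanders are unmoved. The wrench difference is the arm's shadow, the screwdriver and coupler differences are the arm in front of them, and the coupler sits at the same place, (157,256), in both top views.

```bash
python3 -c "
from h import *
env.sign_off(); st()"
```

```text
the job is handed in; nothing more can be done
the job is handed in; nothing more can be done
```

The job is done and handed in at about 13 s of the 56 s allowed. I pressed the larger cover's mark until the catch let go, pushed the cover over, and then pushed the main switch toggle to its stop.

**Cover:** in the side view it lies at its open stop. Its edge corner was within about 3 px (zoomed crop) of where it should be at 1.92 rad.

**Toggle:** its tip was within about 2 px of the predicted "on" position. The force rose to about 16 N with almost no movement at the end of the push, so it is at the stop.

**Everything else:** the smaller enclosure is still shut with the tape on it. The mug, carton, jar, can and tape match the first picture exactly. The wrench differs only by the arm's shadow. The arm partly hid the screwdriver in the side view, but it looks unmoved in the top view. The arm also covered the coupler in the side view, so I checked it only in the top view, where it is in the same place.

The gripper was well clear of everything and the wrist force read about zero before hand-in. The state could not be read after hand-in. No check failed.

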